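# Rack the microscope stage up to its focus mark

### The arm

A 6-joint arm with a two-finger parallel gripper is mounted at the origin on the work surface. World frame = base frame: x ahead of the robot, y to its left, z up, the work surface at z = 0. Lengths are in m, angles in rad, forces in N, time in s.
With the tool pointing down it reaches from about 0.25 to 0.725 m from the base axis. Payload 4 kg.
Tool frame: the origin (TCP) lies midway between the tips of the shut fingers; the grasp point (between the pads) lies 19 mm behind it (bot.grip_point_offset is the distance from the TCP to the grasp point, in m); z points along the fingers, y is the line along which they close (so a half turn about z gives the same grasp; the last joint's range is limited). The gripper opens to 85 mm and grips with 20 to 120 N. Pads are 22 mm wide; open, the fingers measure 114 mm over their backs; the gripper's body (76 mm by 85 mm) begins 54 mm behind the grasp point. The pads swing forward as they close: fully open they stand 13 mm farther back than shut.
Start: joints at [0, 0.241, 0.005, 1.335, 0, 1.571], TCP at [0.5, -0, 0.231] pointing down, gripper open.
Joint ranges: [-2.72, 2.72], [-1.05, 1.87], [-1.09, 1.28], [-1.99, 2.15], [-1.42, 1.44], [-3.14, 3.14]. Speed limits (rad/s): [2.79, 2.79, 3.14, 3.14, 3.14, 3.14].

### API

Orientations are given as a unit quaternion [x, y, z, w].
In Python, from workcell import bot gives the robot as it stands.
- The arm moves only by the tool step_arm, never from a script. Its argument "targets" is text: rows parted by semicolons, each of 7 numbers parted by spaces: the opening, from -1 (shut) to 1 (fully open), so that 0 is half open, then the shift along the world's x, y, z normalised to -1 to 1, where 1 is 0.5 m, then the turn, a rotation vector about the world's x, y, z normalised to -1 to 1, where 1 is pi/4 rad. In form: gripper x y z wx wy wz; .... A call has 1 to 10 rows; each row is the pose to reach, as a shift and turn from the pose commanded when the call began; what a row does not reach only later rows make up. A row lasts 1/12 s, in which the tool goes at most 41.7 mm and 7.16 degrees, less where a joint would pass 70% of its speed; a pose out of reach is approached as far as the arm can. A call with a number of a shift or a turn outside -1 to 1 is refused whole. A call with a gripper value outside its range is refused whole. The fingers move at their own pace and stop on an object; the grip force is fixed at half the most. Time passes only in rows, so rows that repeat a pose let the fingers close. It gives the time, the measured TCP pose, the force, the opening and the grip force at its end, in the units of the state.
- bot.get_obs(): the state, without advancing time (a new reading comes with each control period).
- bot.camera(name): name is "scene" or "side" or "wrist"; returns the picture (400x640x3 uint8, red, green, blue); there is no depth.
- bot.camera_info(name): a dict with "vertical_fov" (degrees; the focal length in pixels is half the picture's height over the tangent of half this angle, whatever the lens; pixels are square), "cx", "cy" (the principal point, pixels), "pose" (4x4, takes a point from camera to world coordinates). Camera axes: x right, y up, looking along -z (the intrinsics and any distortion apply to the point x, -y, -z); pixel columns grow to the right and rows downward; lengths in m; the calibration is good to about 2 mm. The wrist camera is an equidistant fisheye: a pixel r from the principal point sees the ray r / f radians off the axis. A picture is of the moment at which its call begins: read the wrist's pose just before it. camera_info takes no time and is no camera call; for the wrist camera it gives the pose at the moment of the call.
- bot.job_done(): hands the job in; it is judged then, once.
The state is a dict: "clock": time; "joint_pos": joint angles; "joint_vel": joint speeds; "tau": joint torques, N m; "eef_pos": TCP position; "tool_rot": TCP orientation; "ft_force": force on the tool from outside, world axes, zero at the start; "ft_torque": the same for the moment, N m; "grip_width": finger opening in m; "grasp_force": force on a finger pad.
Only numpy, scipy, OpenCV 4.12 (cv2) and the standard library are available. Lean on these libraries where they do the work, as an engineer would, in place of code of your own. Each camera call takes 0.05 s, during which the arm holds its last target. There are 200 camera calls.

### The job

A slide lies on the microscope and the stage is still racked well down. With a fingertip on the rim of the coarse focus wheel (the big knurled wheel low on either side), roll it until the gap under the objective has closed so far that the white index line on the stage carrier stands between the two white lines on the limb, without ever running the slide up against the objective. Do not push on the stage itself, leave the cups, the bottle and the slide box standing where they are, and take the hand away when the stage is set.

Things in the scene. Friction and masses are not known exactly. Their poses are not given: they have to be found in the camera images.
- microscope: Light-grey upright monocular microscope, fixed; base 210 x 130 mm, 390 mm tall. Origin: centre of the base's underside; x points from the limb (column, 50 mm wide, x -120 to -60 mm) to the front of the stage, y to its left, z up. Top arm, nosepiece with three objectives and eyepiece tube lie above z = 185 mm within 40 mm of the middle plane.
- wheel_left (a point): Centre of the left coarse focus wheel: black, knurled, 46 mm diameter, 22 mm wide (point at mid-width), axle level along the microscope's y; at x -85, y +69, z 85 mm in its frame. Its top is free from above; limb 33 mm inward of its inner face, back edge of the stage 61 mm ahead of the axle.
- wheel_right (a point): Centre of the right coarse wheel, twin at y -69 mm, on the same shaft: either may be used. Rolling the wheel's top away from the stage (to the microscope's -x) raises the stage 6.0 mm per radian (0.26 mm per mm of rim); the other way lowers it. Raising takes 2 to 3 N along the rim; it stays where left.
- fine_wheel: Fine focus wheels, grey, 25 mm diameter, 12 mm wide, just outside the coarse wheels on the same axle (origin midway between left and right, on the axle). They turn freely and move the stage too little to matter here.
- stage: The stage: black plate 118 x 112 x 10 mm, top 1.5 mm under the slide's top, on a dark carrier that runs straight up and down the front of the limb. Driven by the coarse wheels; it can rise until the slide meets the objective. Origin: coincides with the microscope's when fully down (not a point on the plate).
- index_line (a point): White index line (1.3 mm thick) round the front and sides of the stage carrier; this point is in the middle plane at the limb's front face, at the line's height. Rises with the stage.
- gauge_mark (a point): Point midway between the two white lines (5 mm apart, on black strips round the limb's front corners), 189 mm above the table. The stage is set when index_line is at this height; the gap from slide to objective is then 6 mm.
- objective_tip (a point): Lower end of the vertical (working) objective, 185 mm above the table.
- slide_top (a point): Top of the slide under the objective, on the optical axis.
- sample_cup: Loose clear-white plastic cup, 54 mm across, 58 mm tall, origin under its foot. A bystander, to be left alone.
- clean_cup: Loose smaller plastic cup, 48 mm across, 45 mm tall, origin under its foot. A bystander.
- reagent_bottle: Loose amber bottle with red cap, 38 mm across, 85 mm tall, origin under its foot. A bystander.
- slide_box: Loose flat wooden slide box, 91 x 61 x 33 mm, origin under its centre. A bystander.

How it is judged:
At the end, for the whole second after the job is handed in: The stage's index line rests between the two lines on the limb (within 2.5 mm of midway), the stage is still, and cups, bottle and slide box stand within 20 mm of where they were (z of index_line in the frame of gauge_mark between -0.0025 and 0.0025 m and linear speed of stage below 0.003 m/s and distance of each of sample_cup, clean_cup, reagent_bottle, slide_box from where it was at the start of the episode below 0.02 m); the robot touches nothing.
It fails at once if the slide is run up against the objective (gap under 1.5 mm) (z of objective_tip in the frame of slide_top below 0.0015 m).
It fails at once if the stage itself is pushed (contact force between any of the fingers, the arm and stage above 1 N).
It fails at once if a cup, the bottle or the slide box is lifted, knocked over or pushed away (distance of any of sample_cup, clean_cup, reagent_bottle, slide_box from where it was at the start of the episode above 0.02 m).
It also fails if it takes over 54 s, if anything falls off the work surface, if the arm or the gripper's body presses on something with over 40 N, if the wrist force passes 120 N, or if a joint passes its speed limit or range.

## Working session

There is one attempt and no reset: what is moved stays moved. The work goes in short steps, Python scripts to look and compute and a tool call to move; the robot and the scene stay as the last step left them, time stands still between calls to the robot, and variables do not carry over. Pictures are saved under pics/ and viewed, at most 10 in all, crops included, and the job is handed in when it is done.

Besides the shell and the picture viewer there is one more tool, called by a JSON object that holds its "method" and its "body". step_arm: Moves the arm, as the interface text tells. Scaled input: -1 to 1 covers 0.5 m each way for a shift and pi/4 rad each way for a turn. Its arguments: {"type":"object","properties":{"targets":{"type":"string"}},"required":["targets"]}

```bash
mkdir -p pics
python3 - <<'E'
from workcell import bot
import cv2
for n in("scene","side"):
    cv2.imwrite(f"pics/{n}0.png",bot.camera(n)[:,:,::-1]); print(n,bot.camera_info(n))
o=bot.get_obs();print(o['clock'],o['eef_pos'],o['tool_rot'])
E
```

```text
scene {'vertical_fov': 42.04736022588957, 'cx': 321.98701275258935, 'cy': 195.67500595842387, 'pose': array([[-0.17603211, -0.535164  ,  0.82620348,  1.36515571],
       [ 0.98416694, -0.1133211 ,  0.13628557,  0.18044809],
       [ 0.02069115,  0.83711279,  0.54663887,  0.65393759],
       [ 0.        ,  0.        ,  0.        ,  1.        ]])}
side {'vertical_fov': 48.65335360529062, 'cx': 319.69732796490416, 'cy': 202.47646733982666, 'pose': array([[-0.96239324,  0.15638583, -0.22213222,  0.35051099],
       [-0.27067204, -0.48232413,  0.83312669,  0.83957041],
       [ 0.02314948,  0.86192048,  0.50651475,  0.62951533],
       [ 0.        ,  0.        ,  0.        ,  1.        ]])}
0.1 [4.99414738e-01 1.27650592e-05 2.30508753e-01] [ 7.07110702e-01  7.07102208e-01 -6.63614456e-04 -6.94435481e-04]
```

View pics/scene0.png

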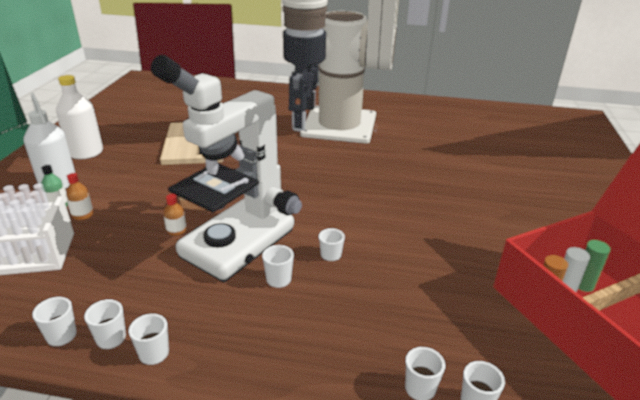

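View pics/side0.png

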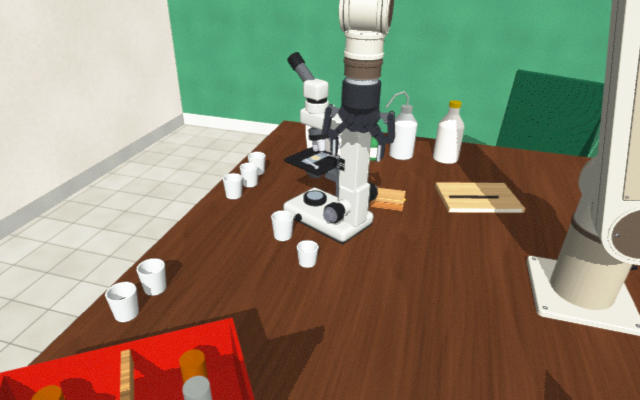

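The microscope's front faces scene-left and towards the scene camera. The wheel visible at scene (287,203) and side (334,212) is the left wheel. I'll enlarge both views.

Run:
```python
import cv2
a=cv2.imread("pics/scene0.png")[130:280,150:350];b=cv2.imread("pics/side0.png")[140:270,265:425]
cv2.imwrite("pics/sc.png",cv2.resize(a,(800,600),interpolation=cv2.INTER_CUBIC))
cv2.imwrite("pics/sd.png",cv2.resize(b,None,fx=4.6,fy=4.6,interpolation=cv2.INTER_CUBIC))
```

```text
(no output)
```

View pics/sc.png

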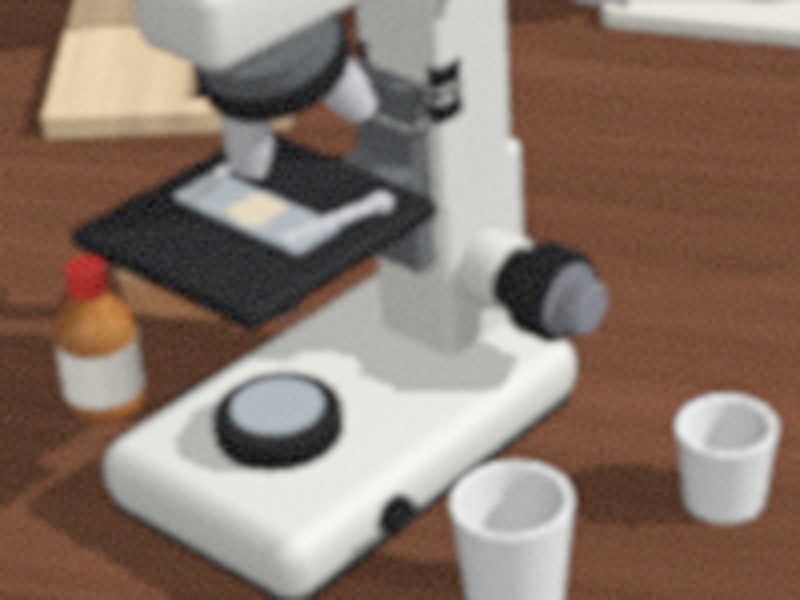

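View pics/sd.png

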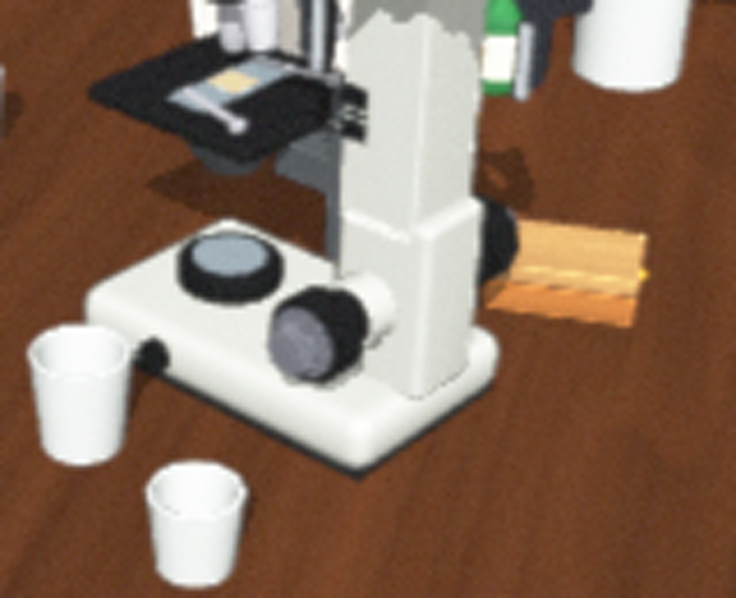

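The scene crop shows the fine wheel's end at about (578,300), the coarse wheel's outer face at (548,290) and the gauge strip's corner at (437,90). The side crop shows them at about (303,340), (318,335) and (343,113). Next I'll fit the pose and locate the bystanders.

```bash
cat > h.py <<'E'
import numpy as np
from workcell import bot
from scipy.optimize import least_squares
def proj(n,P):
    i=bot.camera_info(n);M=np.linalg.inv(i['pose']);f=200/np.tan(np.radians(i['vertical_fov']/2))
    q=M[:3,:3]@P+M[:3,3];return np.array([i['cx']+f*q[0]/-q[2],i['cy']-f*q[1]/-q[2]])
def ray(n,u,z):
    i=bot.camera_info(n);f=200/np.tan(np.radians(i['vertical_fov']/2))
    d=i['pose'][:3,:3]@np.array([(u[0]-i['cx'])/f,-(u[1]-i['cy'])/f,-1]);c=i['pose'][:3,3]
    return c+d*(z-c[2])/d[2]
S=lambda x,y:('scene',np.array([150+x/4,130+y/4]))
D=lambda x,y:('side',np.array([265+x/4.6,140+y/4.6]))
def W(p,P):
    c,s=np.cos(p[2]),np.sin(p[2]);return np.array([p[0]+c*P[0]-s*P[1],p[1]+s*P[0]+c*P[1],P[2]])
E
python3 - <<'E'
from h import *
obs=[((-.085,.093,.085),S(578,300)),((-.085,.093,.085),D(303,340)),((-.085,.080,.085),S(548,292)),((-.085,.08,.085),D(316,336)),
((-.06,.025,.189),S(437,90)),((-.06,.025,.189),D(343,113)),((-.105,.065,0),D(358,478)),((.105,.065,0),S(295,606))]
r=lambda p:np.concatenate([proj(n,W(p,np.array(P)))-u for P,(n,u) in obs])
s=min((least_squares(r,[.6,0,t],loss='soft_l1') for t in (-1.,-.3,.5,2)),key=lambda s:s.cost)
print(s.x,np.degrees(s.x[2]));print(r(s.x).reshape(-1,2).round(1))
print('wheelL',W(s.x,(-.085,.069,.085)),'R',W(s.x,(-.085,-.069,.085)))
for nm,a,b,z in(('sample cup',S(512,487),D(80,345),.058),('clean',S(726,415),D(197,478),.045)):
    print(nm,ray(*a,z),ray(*b,z))
i=s.x
for z in(.15,.16,.17,.18): print(z,(proj('scene',W(i,(-.06,.0,z)))-[150,130])*4)
E
```

```text
[ 0.59227786 -0.12391514 -0.38498342] -22.057925086320886
[[ 1.1 -0. ]
 [-0.1  1.8]
 [ 3.1 -0.1]
 [ 0.4  0.4]
 [-1.9  0.9]
 [ 1.6 -2.2]
 [ 0.2 -0.5]
 [-0.9  7.1]]
wheelL [ 0.53941199 -0.0280444   0.085     ] R [ 0.48758695 -0.15594344  0.085     ]
sample cup [ 0.66184317 -0.0129724   0.058     ] [ 0.67104769 -0.01485937  0.058     ]
clean [0.57303529 0.07018727 0.045     ] [0.58249045 0.06333214 0.045     ]
0.15 [391.9886471  151.24097317]
0.16 [390.79303091 133.07847935]
0.17 [389.58417713 114.71489467]
0.18 [388.36186471  96.14686088]
```

{"method": "step_arm", "body": {"targets": "-1 -0.16 0 0 0 0 -0.1; -1 -0.32 0 0 0 0 -0.2; -1 -0.32 0 0 0 0 -0.3; -1 -0.32 -0.1 0 0 0 -0.4; -1 -0.32 -0.2 0 0 0 -0.49; -1 -0.32 -0.4 0 0 0 -0.49; -1 -0.32 -0.4 0 0 0 -0.49; -1 -0.3 -0.4 0 0 0 -0.49; -1 -0.2 -0.4 0 0 0 -0.49; -1 -0.2 -0.4 0 0 0 -0.49"}}

```text
clock: 0.93
eef_pos: [0.4026, -0.2045, 0.2306]
tool_rot: [0.832, 0.555, 0.001, 0.001]
ft_force: [0.1, 0.0, 0.6]
grip_width: -0.0001
grasp_force: 0.0
```

Run:
```python
from h import *
import cv2
i=bot.camera_info('wrist');print(i)
a=bot.camera('wrist')[:,:,::-1]; b=bot.camera('scene')[:,:,::-1]
np.save('wi.npy',i,allow_pickle=True)
cv2.imwrite('pics/w1.png',cv2.resize(a,(800,500),interpolation=cv2.INTER_CUBIC))
cv2.imwrite('pics/s1full.png',b)
o=bot.get_obs();print(o['clock'],o['eef_pos'],o['ft_force'],o['grip_width'])
```

```text
{'vertical_fov': 65.70646984690485, 'cx': 318.8913360213997, 'cy': 199.92040166556285, 'pose': array([[ 0.92395261,  0.3642399 ,  0.11679411,  0.4331439 ],
       [-0.38249224,  0.8771166 ,  0.29045854, -0.12960566],
       [ 0.00335454, -0.31304276,  0.94973311,  0.37243639],
       [ 0.        ,  0.        ,  0.        ,  1.        ]])}
1.0333 [ 0.4005994  -0.20100799  0.23027292] [-1.7025846   0.79768775 -0.4798584 ] 0.00034727960951482894
```

View pics/w1.png

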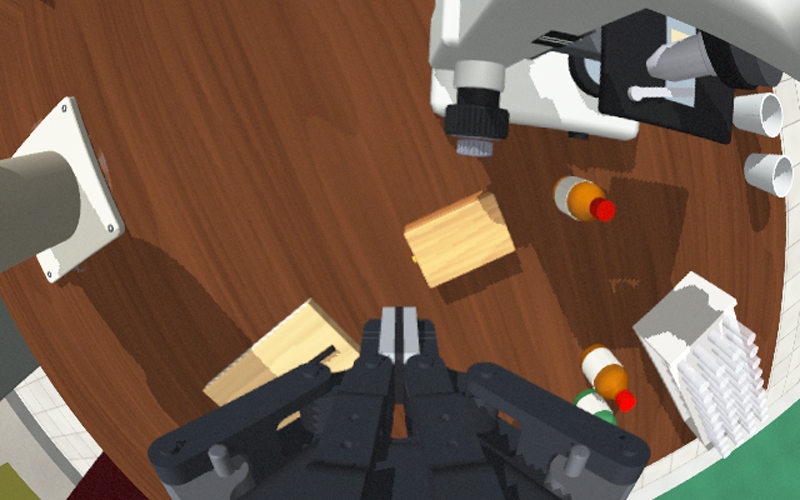

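The wrist view shows the right coarse wheel clearly: knurl at x 447–508, y 105–138, with the fine wheel at (475,147). The slide box and bottle are low and clear of it. I'll compare this with the fit's prediction.

```bash
cat >> h.py <<'E'
import cv2
def wproj(P,i):
    M=np.linalg.inv(i['pose']);f=200/np.tan(np.radians(i['vertical_fov']/2));q=M[:3,:3]@P+M[:3,3]
    x,y,z=q[0],-q[1],-q[2];r=np.hypot(x,y);t=np.arctan2(r,z);return np.array([i['cx']+f*t*x/r,i['cy']+f*t*y/r])
E
python3 - <<'E'
from h import *
wi=np.load('wi.npy',allow_pickle=True).item()
p0=[.59228,-.12392,-.38498]
a=np.linspace(0,2*np.pi,60)
def ext(p):
    cs=np.array([wproj(W(p,(-.085+.023*np.cos(t),y,.085+.023*np.sin(t))),wi)*1.25 for t in a for y in(-.058,-.08)])
    fs=np.array([wproj(W(p,(-.085+.0125*np.cos(t),y,.085+.0125*np.sin(t))),wi)*1.25 for t in a for y in(-.08,-.092)])
    return np.array([cs[:,0].min(),cs[:,0].max(),cs[:,1].max(),fs[:,0].min(),fs[:,0].max(),fs[:,1].max()])
m=np.array([446,509,139,456,495,157])
print(ext(p0))
obs=[((-.085,.093,.085),S(578,300)),((-.085,.093,.085),D(303,340)),((-.06,.025,.189),S(437,90)),((-.06,.025,.189),D(343,113)),((-.105,.065,0),D(358,478))]
r=lambda p:np.concatenate([proj(n,W(p,np.array(P)))-u for P,(n,u) in obs]+[(ext(p)-m)])
s=least_squares(r,p0,loss='soft_l1');print(s.x,r(s.x).round(1))
s2=least_squares(lambda p:np.r_[ext(p)-m,(p[2]+.385)*100],p0);print(s2.x,ext(s2.x)-m)
for q in(s.x,s2.x):print('R',W(q,(-.085,-.069,.085)))
print(bot.get_obs()['joint_pos'])
E
```

```text
[447.77393115 509.81322654 149.80207347 461.49477294 495.0626048
 165.18284899]
[ 0.59346367 -0.11818416 -0.3868406 ] [ 3.9  0.7 -1.3  3.   1.   1.6  0.5 -1.3 -0.9  0.7  0.2 -0.6  2.5  4.
 -1.3  0. ]
[ 0.59353345 -0.11757137 -0.390976  ] [-0.39694224 -1.07869019  1.2311038   3.33488927 -1.90951189 -1.25310106]
R [ 0.48871345 -0.15001798  0.085     ]
R [ 0.48865248 -0.14897174  0.085     ]
[-4.65189903e-01  1.40117685e-01 -1.22783607e-01  1.30968204e+00
  1.90263323e-04  1.49190389e+00]
```

{"method": "step_arm", "body": {"targets": "-1 0 0 0 0 0 0.16; -1 0 0 0 0 0 0.32; -1 0 0 0 0 0 0.48; -1 0 0 0 0 0 0.64; -1 0 0 0 0 0 0.8; -1 0 0 0 0 0 0.96; -1 0 0 0 0 0 1"}}

```text
clock: 1.62
eef_pos: [0.3988, -0.1984, 0.2312]
tool_rot: [0.549, 0.836, -0.0, -0.001]
ft_force: [0.1, 0.6, 0.4]
grip_width: 0.0001
grasp_force: 0.0
```

```bash
python3 -c "
from workcell import bot
print(bot.get_obs()['joint_pos'])"
```

```text
[-4.61523372e-01  1.34061009e-01 -1.27521953e-01  1.31080520e+00
 -2.39868556e-04  7.01534213e-01]
```

{"method": "step_arm", "body": {"targets": "-1 0 0 0 0 0 0.16; -1 0 0 0 0 0 0.32; -1 0 0 0 0 0 0.48; -1 0 0 0 0 0 0.64; -1 0 0 0 0 0 0.8; -1 0 0 0 0 0 0.96; -1 0 0 0 0 0 1"}}

```text
clock: 2.2
eef_pos: [0.3988, -0.1984, 0.2312]
tool_rot: [0.188, 0.982, 0.0, -0.001]
ft_force: [-0.1, -0.1, -0.4]
grip_width: -0.0001
grasp_force: 0.0
```

{"method": "step_arm", "body": {"targets": "-1 0 0 0 0 0 0.16; -1 0 0 0 0 0 0.32; -1 0 0 0 0 0 0.48; -1 0 0 0 0 0 0.64; -1 0 0 0 0 0 0.8; -1 0 0 0 0 0 0.96; -1 0 0 0 0 0 1"}}

```text
clock: 2.78
eef_pos: [0.3988, -0.1984, 0.2312]
tool_rot: [-0.202, 0.979, 0.0, -0.001]
ft_force: [-0.0, 0.1, 0.8]
grip_width: 0.0006
grasp_force: 0.0
```

{"method": "step_arm", "body": {"targets": "-1 0 0 0 0 0 0.16; -1 0 0 0 0 0 0.32; -1 0 0 0 0 0 0.48; -1 0 0 0 0 0 0.64; -1 0 0 0 0 0 0.8; -1 0 0 0 0 0 0.96; -1 0 0 0 0 0 1; -1 0 0 0 0 0 1"}}

```text
clock: 3.45
eef_pos: [0.3989, -0.1985, 0.2312]
tool_rot: [-0.56, 0.829, 0.001, -0.0]
ft_force: [-0.0, 0.4, -0.2]
grip_width: -0.0
grasp_force: 0.0
```

{"method": "step_arm", "body": {"targets": "-1 0 0 0 0.12 -0.05 0; -1 0 0 0 0.25 -0.1 0; -1 0 0 0 0.25 -0.1 0; -1 0 0 0 0.25 -0.1 0"}}

```text
clock: 3.78
eef_pos: [0.399, -0.2002, 0.2309]
tool_rot: [-0.555, 0.825, 0.06, 0.086]
ft_force: [-0.0, -0.2, -0.2]
grip_width: -0.0006
grasp_force: 0.0
```

```bash
cat > t.py <<'E'
from h import *
from scipy.spatial.transform import Rotation as R
o=bot.get_obs();p=[.5935,-.1178,-.388];q=R.from_quat(o['tool_rot']).as_matrix()
c,s=np.cos(p[2]),np.sin(p[2]);d=o['eef_pos']-np.array([p[0],p[1],0])
print(o['clock'],'eef',o['eef_pos'].round(4),'in micro mm',(1000*np.array([c*d[0]+s*d[1],-s*d[0]+c*d[1],d[2]])).round(1),'F',o['ft_force'].round(1))
print(q.round(3),o['joint_pos'].round(2))
for P in((-.073,-.077,.12),(-.073,-.077,.107),(-.103,-.077,.107)):
    print(P,'shift',((W(p,P)-o['eef_pos'])*2).round(3))
E
python3 t.py
```

```text
3.7833 eef [ 0.399  -0.2002  0.2309] in micro mm [-148.9 -149.9  230.9] F [-0.  -0.2 -0.2]
[[-0.37  -0.926  0.076]
 [-0.905  0.378  0.194]
 [-0.209  0.003 -0.978]] [-0.6   0.17 -0.11  1.35  0.2  -1.79]
(-0.073, -0.077, 0.12) shift [ 0.196  0.078 -0.222]
(-0.073, -0.077, 0.107) shift [ 0.196  0.078 -0.248]
(-0.103, -0.077, 0.107) shift [ 0.14   0.1   -0.248]
```

{"method": "step_arm", "body": {"targets": "-1 0.08 0.03 0 0 0 0; -1 0.14 0.056 0 0 0 0; -1 0.196 0.078 0 0 0 0; -1 0.196 0.078 -0.08 0 0 0; -1 0.196 0.078 -0.15 0 0 0; -1 0.196 0.078 -0.2 0 0 0; -1 0.196 0.078 -0.222 0 0 0; -1 0.196 0.078 -0.222 0 0 0; -1 0.196 0.078 -0.222 0 0 0"}}

```text
clock: 4.53
eef_pos: [0.4977, -0.1596, 0.1201]
tool_rot: [-0.556, 0.824, 0.06, 0.086]
ft_force: [0.4, -0.7, 1.0]
grip_width: 0.0001
grasp_force: 0.0
```

```bash
python3 t.py
python3 - <<'E'
from h import *
a=bot.camera('wrist')[:,:,::-1];b=bot.camera('scene')[:,:,::-1]
a=cv2.resize(a[0:300,120:520],(400,300))
b=cv2.resize(b[140:215,210:310],(400,300),interpolation=cv2.INTER_CUBIC)
cv2.imwrite('pics/m2.png',np.vstack([np.hstack([a,b])]))
E
```

```text
4.5333 eef [ 0.4977 -0.1596  0.1201] in micro mm [-72.9 -74.9 120.1] F [ 0.4 -0.7  1. ]
[[-0.366 -0.927  0.076]
 [-0.907  0.374  0.195]
 [-0.209  0.002 -0.978]] [-0.43  0.37 -0.14  1.08  0.21 -1.62]
(-0.073, -0.077, 0.12) shift [-0.002 -0.004 -0.   ]
(-0.073, -0.077, 0.107) shift [-0.002 -0.004 -0.026]
(-0.103, -0.077, 0.107) shift [-0.057  0.019 -0.026]
```

View pics/m2.png

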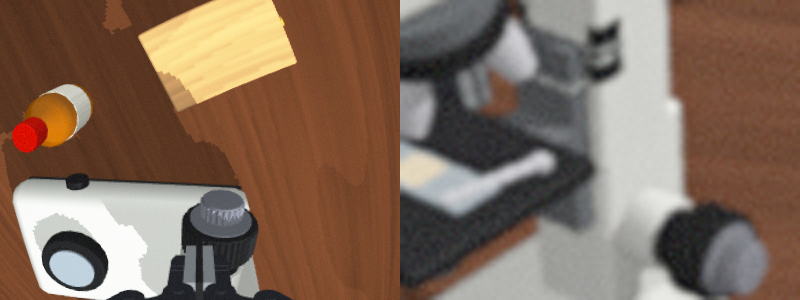

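The fingertips are over the wheel, about 12 mm ahead of the axle. Lowering onto the rim.

{"method": "step_arm", "body": {"targets": "-1 0 0 -0.01 0 0 0; -1 0 0 -0.018 0 0 0; -1 0 0 -0.022 0 0 0; -1 0 0 -0.024 0 0 0; -1 0 0 -0.024 0 0 0"}}

```text
clock: 5.05
eef_pos: [0.4978, -0.1611, 0.1081]
tool_rot: [-0.556, 0.825, 0.06, 0.087]
ft_force: [0.2, 0.4, -0.2]
grip_width: -0.0001
grasp_force: 0.0
```

{"method": "step_arm", "body": {"targets": "-1 0 0 -0.002 0 0 0; -1 0 0 -0.004 0 0 0; -1 0 0 -0.004 0 0 0"}}

```text
clock: 5.3
eef_pos: [0.4982, -0.1611, 0.1065]
tool_rot: [-0.556, 0.825, 0.059, 0.087]
ft_force: [-0.0, -0.5, 1.4]
grip_width: -0.0003
grasp_force: 0.6
```

{"method": "step_arm", "body": {"targets": "-1 0 0 -0.002 0 0 0; -1 0 0 -0.004 0 0 0; -1 0 0 -0.004 0 0 0"}}

```text
clock: 5.55
eef_pos: [0.4995, -0.1617, 0.1053]
tool_rot: [-0.556, 0.825, 0.058, 0.088]
ft_force: [0.7, -0.8, 5.2]
grip_width: 0.0001
grasp_force: 2.3
```

{"method": "step_arm", "body": {"targets": "-1 -0.0074 0.003 0.002 0 0 0; -1 -0.0148 0.006 0.0042 0 0 0; -1 -0.022 0.009 0.005 0 0 0; -1 -0.0296 0.012 0.0042 0 0 0; -1 -0.037 0.015 0.002 0 0 0; -1 -0.0445 0.018 -0.0024 0 0 0"}}

```text
clock: 6.05
eef_pos: [0.4781, -0.1519, 0.1064]
tool_rot: [-0.556, 0.824, 0.057, 0.09]
ft_force: [-0.8, 1.3, 25.8]
grip_width: -0.0002
grasp_force: 12.6
```

```bash
python3 t.py
cat > s.py <<'E'
import sys
from h import *
b=bot.camera('scene')[:,:,::-1][140:200,220:290]
cv2.imwrite('pics/%s.png'%sys.argv[1],cv2.resize(b,None,fx=8,fy=8,interpolation=cv2.INTER_CUBIC))
g=b[:,:,1].astype(int)
print('carrier cols (x236..253)');print(g[10:50,[20,22,24,26,28,30]].T)
E
python3 s.py a1
```

```text
6.05 eef [ 0.4781 -0.1519  0.1064] in micro mm [-93.9 -75.3 106.4] F [-0.8  1.3 25.8]
[[-0.365 -0.927  0.085]
 [-0.906  0.375  0.195]
 [-0.213 -0.006 -0.977]] [-0.44  0.34 -0.22  1.01  0.21 -1.62]
(-0.073, -0.077, 0.12) shift [ 0.037 -0.019  0.027]
(-0.073, -0.077, 0.107) shift [ 0.037 -0.019  0.001]
(-0.103, -0.077, 0.107) shift [-0.018  0.004  0.001]
carrier cols (x236..253)
[[201 201 201 199 196 192 184 178 166 139 108  91  93  97  90  89  79  82
   83  81  63  52  47  50  41  53  79 146 193 203 184 132  72  54  44  53
   49  52  57  48]
 [134 148 167 180 194 195 193 181 150 112  79  68  72  66  75  78  83  88
   91  90  83  65  48  45  53  85 140 175 194 182 137  78  43  43  49  56
   45  50  48  41]
 [ 74  69  79  96 110 129 145 128  99  74  77  71  77  72  72  75  84  78
   84  90  97  85  56  43  82 148 197 204 186 160 117  62  47  45  50  50
   50  43  46  47]
 [ 76  74  73  71  67  79 103 114 103  84  76  77  73  77  72  75  75  80
   85  96 110 103  82  54  73 141 189 200 188 161 112  65  44  50  51  54
   46  34  50  57]
 [ 83  73  78  71  71  68  81 101 111 100  79  71  78  80  77  68  78  79
   84  95 113 116 110  82  56  66 103 110 108  86  57  44  54  51  53  46
   37  50  60  73]
 [ 96  82  75  75  74  76  74  84 118 114  96  71  77  72  71  72  73  75
   85 106 121 126 111  90  64  50  43  52  42  42  45  51  55  50  47  45
   50  68  80  75]]
```

View pics/a1.png

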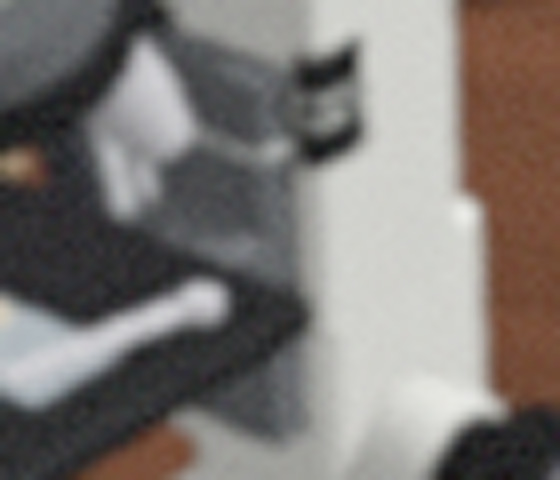

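The index line's right end is at about (285,157) in the crop, below the gauge strip centred near (325,110), so it is still low. Pressing force was higher than needed at 26 N. I'll lift, return and quantify the rise.

{"method": "step_arm", "body": {"targets": "-1 0 0 0.02 0 0 0; -1 0.01 -0.004 0.034 0 0 0; -1 0.0445 -0.018 0.036 0 0 0; -1 0.05 -0.02 0.034 0 0 0; -1 0.05 -0.02 0.034 0 0 0"}}

```text
clock: 6.52
eef_pos: [0.5006, -0.162, 0.1192]
tool_rot: [-0.556, 0.825, 0.06, 0.087]
ft_force: [-0.7, -0.0, 0.1]
grip_width: -0.0001
grasp_force: 0.0
```

```bash
python3 t.py|head -1
cat > tr.py <<'E'
from h import *
p=[.5935,-.1178,-.388]
a=cv2.imread('pics/scene0.png').astype(np.float32); b=bot.camera('scene')[:,:,::-1].astype(np.float32)
T=a[168:200,172:255]   # stage plate, slide, clip
best=[]
k=8
A=cv2.resize(T,None,fx=k,fy=k,interpolation=cv2.INTER_CUBIC);B=cv2.resize(np.ascontiguousarray(b[140:206,168:259]),None,fx=k,fy=k,interpolation=cv2.INTER_CUBIC)
r=cv2.matchTemplate(B,A,cv2.TM_CCOEFF_NORMED);_,v,_,l=cv2.minMaxLoc(r)
du=np.array(l)/k-[4,28]
s=(proj('scene',W(p,(0,0,.16)))-proj('scene',W(p,(0,0,.15))))/10
print('match',round(v,3),'shift px',du,'px/mm',s.round(3),'rise mm',round(du[1]/s[1],2))
# absolute gauges
for z in(.18,.1865,.189,.1915): print(z,'corner',proj('scene',W(p,(-.06,.025,z))).round(1),'y=15',proj('scene',W(p,(-.06,.015,z))).round(1))
E
python3 tr.py
```

```text
6.5167 eef [ 0.5006 -0.162   0.1192] in micro mm [-69.3 -76.1 119.2] F [-0.7 -0.   0.1]
match 0.982 shift px [-0.125 -2.875] px/mm [-0.042 -0.467] rise mm 6.15
0.18 corner [260.6 158.4] y=15 [256.4 156.9]
0.1865 corner [260.5 155.3] y=15 [256.2 153.8]
0.189 corner [260.4 154.1] y=15 [256.2 152.6]
0.1915 corner [260.4 152.9] y=15 [256.1 151.5]
```

The first stroke raised the stage 6.2 mm with no slip. About 14–17 mm remain, so one more similar stroke with lighter pressure.

{"method": "step_arm", "body": {"targets": "-1 0 0 -0.024 0 0 0; -1 0 0 -0.034 0 0 0; -1 -0.0074 0.003 -0.0286 0 0 0; -1 -0.0148 0.006 -0.0252 0 0 0; -1 -0.022 0.009 -0.0234 0 0 0; -1 -0.0296 0.012 -0.023 0 0 0; -1 -0.037 0.015 -0.0241 0 0 0; -1 -0.0445 0.018 -0.0266 0 0 0; -1 -0.052 0.021 -0.031 0 0 0"}}

```text
clock: 7.32
eef_pos: [0.4761, -0.1516, 0.1064]
tool_rot: [-0.556, 0.824, 0.058, 0.089]
ft_force: [-0.3, -1.1, 16.7]
grip_width: 0.0001
grasp_force: 8.1
```

{"method": "step_arm", "body": {"targets": "-1 0 0 0.014 0 0 0; -1 0 0 0.034 0 0 0; -1 0.03 -0.012 0.034 0 0 0; -1 0.052 -0.021 0.031 0 0 0; -1 0.052 -0.021 0.031 0 0 0"}}

```text
clock: 7.73
eef_pos: [0.5022, -0.1626, 0.1204]
tool_rot: [-0.556, 0.825, 0.059, 0.088]
ft_force: [1.0, 0.1, 0.4]
grip_width: 0.0004
grasp_force: 0.0
```

```bash
python3 t.py|head -1; python3 tr.py|head -1; python3 s.py a2 >/dev/null
```

```text
7.7333 eef [ 0.5022 -0.1626  0.1204] in micro mm [-67.5 -76.  120.4] F [1.  0.1 0.4]
match 0.976 shift px [-0.25  -3.875] px/mm [-0.042 -0.467] rise mm 8.29
```

View pics/a2.png

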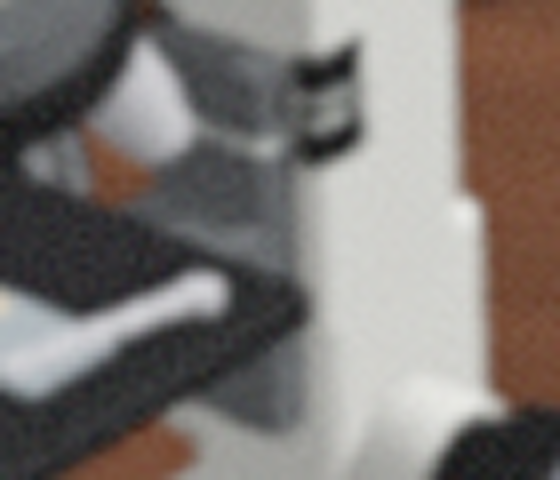

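Only 2.1 mm that time, so the light contact slipped. Remaining is about 12 mm. I'll use the firmer path again, settling before the stroke.

{"method": "step_arm", "body": {"targets": "-1 -0.0037 0.0015 -0.024 0 0 0; -1 -0.0037 0.0015 -0.0354 0 0 0; -1 -0.0037 0.0015 -0.0354 0 0 0; -1 -0.011 0.0045 -0.0306 0 0 0; -1 -0.0185 0.0076 -0.0278 0 0 0; -1 -0.026 0.0106 -0.0266 0 0 0; -1 -0.0333 0.0136 -0.027 0 0 0; -1 -0.0407 0.0166 -0.029 0 0 0; -1 -0.048 0.0197 -0.0326 0 0 0"}}

```text
clock: 8.58
eef_pos: [0.4787, -0.1522, 0.1067]
tool_rot: [-0.556, 0.824, 0.057, 0.09]
ft_force: [0.1, -0.3, 22.4]
grip_width: -0.0002
grasp_force: 10.9
```

{"method": "step_arm", "body": {"targets": "-1 0 0 0.014 0 0 0; -1 0 0 0.034 0 0 0; -1 0.03 -0.012 0.034 0 0 0; -1 0.048 -0.0197 0.0326 0 0 0; -1 0.048 -0.0197 0.0326 0 0 0"}}

```text
clock: 9.0
eef_pos: [0.501, -0.1622, 0.1198]
tool_rot: [-0.556, 0.825, 0.06, 0.087]
ft_force: [0.3, -0.2, -0.1]
grip_width: -0.0001
grasp_force: 0.0
```

```bash
python3 t.py|head -1; python3 tr.py|head -1
```

```text
9.0 eef [ 0.501  -0.1622  0.1198] in micro mm [-68.8 -76.1 119.8] F [ 0.3 -0.2 -0.1]
match 0.946 shift px [-0.5   -6.375] px/mm [-0.042 -0.467] rise mm 13.64
```

{"method": "step_arm", "body": {"targets": "-1 -0.0037 0.0015 -0.024 0 0 0; -1 -0.0037 0.0015 -0.0354 0 0 0; -1 -0.0037 0.0015 -0.0354 0 0 0; -1 -0.011 0.0045 -0.0306 0 0 0; -1 -0.0185 0.0076 -0.0278 0 0 0; -1 -0.026 0.0106 -0.0266 0 0 0; -1 -0.0333 0.0136 -0.027 0 0 0; -1 -0.037 0.015 -0.028 0 0 0"}}

```text
clock: 9.72
eef_pos: [0.4827, -0.1541, 0.1076]
tool_rot: [-0.556, 0.824, 0.059, 0.089]
ft_force: [1.7, -0.3, 11.8]
grip_width: 0.0004
grasp_force: 5.4
```

{"method": "step_arm", "body": {"targets": "-1 0 0 0.014 0 0 0; -1 0 0 0.034 0 0 0; -1 0.03 -0.012 0.034 0 0 0; -1 0.037 -0.015 0.028 0 0 0; -1 0.037 -0.015 0.028 0 0 0"}}

```text
clock: 10.13
eef_pos: [0.5003, -0.1619, 0.1193]
tool_rot: [-0.556, 0.825, 0.06, 0.087]
ft_force: [0.5, 0.0, -0.8]
grip_width: 0.0
grasp_force: 0.0
```

```bash
python3 t.py|head -1; python3 tr.py|head -1; python3 s.py a3 >/dev/null
python3 - <<'E'
from h import *
b=np.hstack([cv2.resize(cv2.imread('pics/a3.png')[:,120:400],(400,600*480//480)),
cv2.resize(np.ascontiguousarray(bot.camera('side')[:,:,::-1][150:195,325:355]),(400,600),interpolation=cv2.INTER_CUBIC)])
cv2.imwrite('pics/b3.png',b)
E
```

```text
10.1333 eef [ 0.5003 -0.1619  0.1193] in micro mm [-69.6 -76.1 119.3] F [ 0.5  0.  -0.8]
match 0.91 shift px [-0.75 -8.5 ] px/mm [-0.042 -0.467] rise mm 18.19
```

View pics/b3.png

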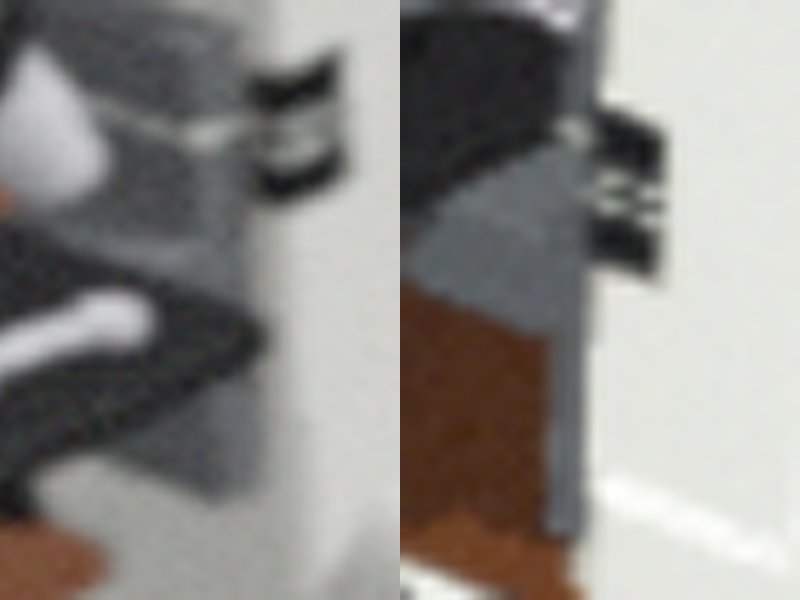

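The scene half shows the index line's limb end at about (245,124), with the strip's corner midpoint at about (258,143). In the side half the index is at (575,132) and the strip midpoint at (597,185). It looks near or above the mark, so I'll work out the parallax exactly.

Run:
```python
from h import *
p=[.5935,-.1178,-.388]
fs=lambda P:((proj('scene',W(p,P))-[220,140])*8-[120,0])*np.array([400/280,600/480])
fd=lambda P:(proj('side',W(p,P))-[325,150])*np.array([400/30,600/45])+[400,0]
for f in(fs,fd):
    c=f((-.06,.025,.189));print('corner mid',c.round())
    for P in((-.06,.020,.189),(-.06,.015,.189),(-.05,.02,.189),(-.05,.015,.189),(-.04,.02,.189),(-.07,.025,.189),(-.06,.025,.194)):print(P,(f(P)-c).round(1))
```

```text
corner mid [290. 141.]
(-0.06, 0.02, 0.189) [-24.4  -7.3]
(-0.06, 0.015, 0.189) [-48.7 -14.6]
(-0.05, 0.02, 0.189) [-63.   14.1]
(-0.05, 0.015, 0.189) [-87.4   6.7]
(-0.04, 0.02, 0.189) [-102.2   35.8]
(-0.07, 0.025, 0.189) [ 37.9 -21.2]
(-0.06, 0.025, 0.194) [ -1.4 -23.8]
corner mid [600. 178.]
(-0.06, 0.02, 0.189) [16.7 -9.4]
(-0.06, 0.015, 0.189) [ 33.3 -18.6]
(-0.05, 0.02, 0.189) [-29.7 -25.3]
(-0.05, 0.015, 0.189) [-13.  -34.5]
(-0.04, 0.02, 0.189) [-75.6 -41.2]
(-0.07, 0.025, 0.189) [46.9 16.2]
(-0.06, 0.025, 0.194) [  1.3 -26.1]
```

Both views suggest the index may be a few mm above midway. I'll read the pixel profiles numerically from averaged frames before moving again.

Run:
```python
from h import *
np.set_printoptions(linewidth=200)
for n,r,c in(('scene',(144,164),(240,264)),('side',(152,176),(332,352))):
    m=np.mean([bot.camera(n).mean(2) for _ in range(4)],0);np.save(n+'m.npy',m)
    print(n,'cols',c);
    print(np.c_[np.arange(*r),m[r[0]:r[1],c[0]:c[1]].round().astype(int)])
```

```text
scene cols (240, 264)
[[144  75  70  74  73  73  74  76  77  81  90  96 109 110 108 105 116 139 158 172 192 204 204 198 182]
 [145  78  71  72  73  74  74  74  74  74  79  86  98 105 105 106 115 136 150 168 184 193 186 164 135]
 [146 104  76  69  72  74  75  75  75  73  73  74  91  98 103 106 111 117 127 141 156 157 140 105  76]
 [147 142  97  70  71  73  74  76  75  72  71  75  89  99 104 105 100  94  88  96 103  98  80  49  49]
 [148 171 125  85  74  73  69  75  73  74  76  78  89  97 100 103  96  81  55  49  51  45  41  33  47]
 [149 192 161 119  99  89  80  77  74  72  73  72  87  95 101  98  95  75  46  31  28  34  39  48  68]
 [150 200 182 147 124 113 102  89  78  77  74  73  82  92  98  97  92  80  63  39  39  54  74  94 110]
 [151 202 189 156 124 114 113 106  99  98  89  84  87  99 115 119 113 102  87  68  74  99 116 128 126]
 [152 201 194 168 124  98  96 101 110 116 109  99 114 137 149 149 136 116 102  92 107 125 134 127 120]
 [153 199 198 181 141  95  80  84 100 107 108 115 139 165 167 149 124 106  93  83  98 124 136 134 120]
 [154 196 200 192 162 114  75  71  78  87  91 10
[... 2392 characters left out ...]
27]
 [168  96  97  98  95  89  94  86  54  36  33  36  51 131 211 226 227 227 228 228 228]
 [169  94  96  95  95  95  98  94  78  74  63  50  58 136 213 226 227 227 227 229 228]
 [170  96  95  96  97  96  97 103 144 171 154 123 102 166 218 226 227 228 227 228 228]
 [171  98  97  95  96  96  98 105 158 212 220 218 193 191 220 226 227 227 227 228 228]
 [172  95  96  97  96  96  98 106 162 217 226 226 225 225 226 226 227 227 227 228 227]
 [173  94  94  94  97  96  96 109 171 218 226 227 226 226 227 227 226 227 227 227 227]
 [174  58  71  88  91  91  96 111 174 218 225 227 227 226 226 226 227 227 228 228 228]
 [175  49  54  59  60  82  93 111 183 219 227 226 226 227 226 227 227 227 228 227 228]]
```

The readings from both fixed cameras put the index roughly 2–5 mm high, which is too uncertain. I'll back off and take a near-horizontal wrist view of the right-hand strip from up close.

{"method": "step_arm", "body": {"targets": "-1 -0.02 -0.05 0.015 0 0 0; -1 -0.04 -0.1 0.04 0 0 0; -1 0.02 -0.13 0.1 0.12 -0.05 0; -1 0.07 -0.146 0.16 0.25 -0.1 0; -1 0.07 -0.146 0.16 0.37 -0.15 0; -1 0.07 -0.146 0.16 0.49 -0.2 0; -1 0.07 -0.146 0.16 0.61 -0.25 0; -1 0.07 -0.146 0.16 0.73 -0.3 0; -1 0.07 -0.146 0.16 0.85 -0.35 0; -1 0.07 -0.146 0.16 0.92 -0.38 0"}}

```text
clock: 11.52
eef_pos: [0.535, -0.2362, 0.1987]
tool_rot: [-0.49, 0.729, 0.266, 0.398]
ft_force: [-0.8, -0.4, -0.4]
grip_width: 0.0004
grasp_force: 0.0
```

{"method": "step_arm", "body": {"targets": "-1 0 0 0 0 0 0; -1 0 0 0 0 0 0"}}

```text
clock: 11.68
eef_pos: [0.5354, -0.2356, 0.1986]
tool_rot: [-0.491, 0.73, 0.265, 0.396]
ft_force: [-0.1, -0.0, 0.8]
grip_width: -0.0
grasp_force: 0.0
```

```bash
python3 t.py|head -1
cat > wv.py <<'E'
from h import *
import sys
i=bot.camera_info('wrist');p=[.5935,-.1178,-.388]
f=lambda P:wproj(W(p,P),i)
g=f((-.06,-.025,.189));print('cam',i['pose'][:3,3].round(3),'gauge px',g.round(1))
for P in((-.06,-.02,.189),(-.05,-.02,.189),(-.07,-.025,.189),(-.06,-.025,.194)):print(P,(f(P)-g).round(2))
m=np.mean([bot.camera('wrist').astype(float) for _ in range(4)],0)
np.save('wm.npy',m)
x,y=g.round().astype(int);print(x,y)
cv2.imwrite('pics/wfull.png',m[:,:,::-1].astype(np.uint8))
E
python3 wv.py
```

```text
11.6833 eef [ 0.5354 -0.2356  0.1986] in micro mm [  -9.2 -131.   198.6] F [-0.1 -0.   0.8]
cam [ 0.474 -0.387  0.208] gauge px [376.4 257.3]
(-0.06, -0.02, 0.189) [-1.02  0.41]
(-0.05, -0.02, 0.189) [-12.05   0.61]
(-0.07, -0.025, 0.189) [11.06 -0.25]
(-0.06, -0.025, 0.194) [0.12 5.66]
376 257
```

Run:
```python
import numpy as np,cv2
m=np.load('wm.npy').mean(2)
c=m[232:282,346:412]
cv2.imwrite('pics/wz.png',cv2.resize(c,None,fx=12,fy=12,interpolation=cv2.INTER_CUBIC))
```

```text
[ WARN:0@0.014] global loadsave.cpp:1063 imwrite_ Unsupported depth image for selected encoder is fallbacked to CV_8U.
```

View pics/wz.png

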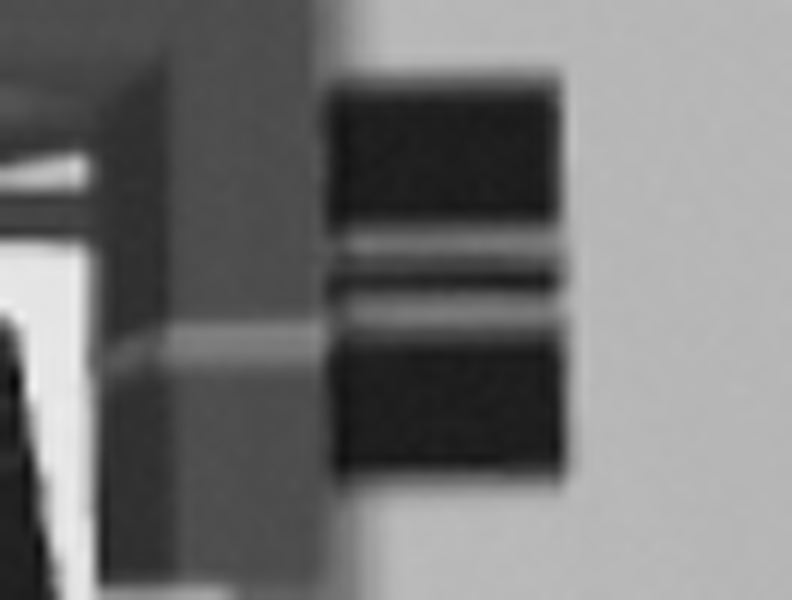

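The upside-down close view is sharp: gauge lines at y 242 and 308 (midway 276) and the index at 342, where rows grow upward in z. The index is therefore about 4.5 mm too high, and must come down without any upward roll. I'll return and roll the top forward.

{"method": "step_arm", "body": {"targets": "-1 0 0 0 -0.12 0.05 0; -1 0 0 0 -0.25 0.1 0; -1 0 0 0 -0.37 0.15 0; -1 0 0 0 -0.49 0.2 0; -1 0 0 0 -0.61 0.25 0; -1 0 0 0 -0.73 0.3 0; -1 -0.03 0.01 0 -0.85 0.35 0; -1 -0.08 0.01 -0.05 -0.92 0.38 0; -1 -0.12 0.03 -0.1 -0.92 0.38 0; -1 -0.125 0.06 -0.11 -0.92 0.38 0"}}

```text
clock: 12.72
eef_pos: [0.4687, -0.2022, 0.1433]
tool_rot: [-0.556, 0.825, 0.061, 0.085]
ft_force: [-0.6, 0.3, -0.5]
grip_width: 0.0002
grasp_force: 0.0
```

```bash
python3 t.py
```

```text
12.7167 eef [ 0.4687 -0.2022  0.1433] in micro mm [ -83.6 -125.3  143.3] F [-0.6  0.3 -0.5]
[[-0.368 -0.927  0.073]
 [-0.906  0.375  0.196]
 [-0.209  0.006 -0.978]] [-0.53  0.34 -0.11  1.16  0.21 -1.72]
(-0.073, -0.077, 0.12) shift [ 0.056  0.081 -0.047]
(-0.073, -0.077, 0.107) shift [ 0.056  0.081 -0.073]
(-0.103, -0.077, 0.107) shift [ 0.001  0.104 -0.073]
```

{"method": "step_arm", "body": {"targets": "-1 0.02 0.04 0 0 0 0; -1 0.047 0.0855 -0.01 0 0 0; -1 0.047 0.0855 -0.047 0 0 0; -1 0.047 0.0855 -0.06 0 0 0; -1 0.047 0.0855 -0.068 0 0 0; -1 0.047 0.0855 -0.072 0 0 0; -1 0.047 0.0855 -0.074 0 0 0; -1 0.047 0.0855 -0.074 0 0 0"}}

```text
clock: 13.38
eef_pos: [0.4969, -0.1629, 0.1086]
tool_rot: [-0.555, 0.825, 0.059, 0.087]
ft_force: [-0.9, -0.0, -0.1]
grip_width: 0.0002
grasp_force: 0.0
```

```bash
python3 t.py|head -1; python3 tr.py|head -1
```

```text
13.3833 eef [ 0.4969 -0.1629  0.1086] in micro mm [-72.4 -78.3 108.6] F [-0.9 -0.  -0.1]
match 0.91 shift px [-0.75 -8.5 ] px/mm [-0.042 -0.467] rise mm 18.19
```

{"method": "step_arm", "body": {"targets": "-1 0 0 0.008 0 0 0; -1 -0.013 0.0053 0.008 0 0 0; -1 -0.013 0.0053 0.002 0 0 0; -1 -0.013 0.0053 -0.002 0 0 0; -1 -0.013 0.0053 -0.004 0 0 0; -1 -0.013 0.0053 -0.004 0 0 0"}}

```text
clock: 13.93
eef_pos: [0.4913, -0.1602, 0.1072]
tool_rot: [-0.556, 0.825, 0.058, 0.088]
ft_force: [-1.6, -0.8, 6.0]
grip_width: -0.0003
grasp_force: 2.7
```

```bash
python3 t.py|head -1; python3 tr.py|head -1
```

```text
13.9333 eef [ 0.4913 -0.1602  0.1072] in micro mm [-78.6 -77.9 107.2] F [-1.6 -0.8  6. ]
match 0.915 shift px [-0.625 -8.25 ] px/mm [-0.042 -0.467] rise mm 17.66
```

{"method": "step_arm", "body": {"targets": "-1 0 0 -0.0015 0 0 0; -1 0.0037 -0.0015 -0.0025 0 0 0; -1 0.0074 -0.003 -0.0045 0 0 0; -1 0.011 -0.0045 -0.007 0 0 0; -1 0.0148 -0.006 -0.01 0 0 0; -1 0.0185 -0.0076 -0.0136 0 0 0; -1 0.0185 -0.0076 -0.0136 0 0 0"}}

```text
clock: 14.57
eef_pos: [0.5034, -0.165, 0.1014]
tool_rot: [-0.556, 0.824, 0.056, 0.09]
ft_force: [3.7, -1.7, 5.8]
grip_width: -0.0002
grasp_force: 3.7
```

```bash
python3 t.py|head -1; python3 tr.py|head -1
```

```text
14.5667 eef [ 0.5034 -0.165   0.1014] in micro mm [-65.5 -77.8 101.4] F [ 3.7 -1.7  5.8]
match 0.95 shift px [-0.375 -6.25 ] px/mm [-0.042 -0.467] rise mm 13.38
```

The stage dropped about 4.8 mm. Backing off radially and checking from close again.

{"method": "step_arm", "body": {"targets": "-1 0.011 -0.0045 0.02 0 0 0; -1 0 -0.05 0.05 0 0 0; -1 -0.02 -0.11 0.08 0 0 0; -1 0.05 -0.146 0.15 0.12 -0.05 0; -1 0.06 -0.146 0.196 0.25 -0.1 0; -1 0.06 -0.146 0.196 0.37 -0.15 0; -1 0.06 -0.146 0.196 0.49 -0.2 0; -1 0.06 -0.146 0.196 0.61 -0.25 0; -1 0.06 -0.146 0.196 0.73 -0.3 0; -1 0.06 -0.146 0.196 0.85 -0.35 0"}}

```text
clock: 15.45
eef_pos: [0.5297, -0.2374, 0.1977]
tool_rot: [-0.499, 0.74, 0.25, 0.376]
ft_force: [-0.3, -0.5, -0.4]
grip_width: 0.0
grasp_force: 0.0
```

{"method": "step_arm", "body": {"targets": "-1 0 0 0 0.07 -0.03 0; -1 0 0 0 0.07 -0.03 0; -1 0 0 0 0.07 -0.03 0"}}

```text
clock: 15.7
eef_pos: [0.5291, -0.2369, 0.1955]
tool_rot: [-0.491, 0.729, 0.265, 0.396]
ft_force: [0.2, 0.1, 1.2]
grip_width: -0.0001
grasp_force: 0.0
```

```bash
python3 tr.py|head -1; python3 wv.py
python3 - <<'E'
from h import *
i=bot.camera_info('wrist');g=wproj(W([.5935,-.1178,-.388],(-.06,-.025,.189)),i).round().astype(int)
m=np.load('wm.npy').mean(2);r0=g[1]-18;c0=g[0]-18
np.set_printoptions(linewidth=200)
print('cols from',c0);print(np.c_[np.arange(r0,r0+38),m[r0:r0+38,c0:c0+34].round().astype(int)])
E
```

```text
match 0.948 shift px [-0.5  -6.25] px/mm [-0.042 -0.467] rise mm 13.38
cam [ 0.468 -0.388  0.206] gauge px [370.2 259.9]
(-0.06, -0.02, 0.189) [-0.92  0.37]
(-0.05, -0.02, 0.189) [-11.89   0.52]
(-0.07, -0.025, 0.189) [11.03 -0.21]
(-0.06, -0.025, 0.194) [0.09 5.61]
370 260
cols from 352
[[240  49  58 ... 180 178 178]
 [241  48  58 ... 119 118 116]
 [242  49  56 ...  70  69  68]
 ...
 [275  48  52 ... 149 144 146]
 [276  50  53 ... 177 172 171]
 [277  49  54 ... 185 185 184]]
```

Run:
```python
import numpy as np
m=np.load('wm.npy').mean(2)
for r in range(240,280): print(r,m[r,352:390:3].round().astype(int))
```

```text
240 [ 49  78  78  76  79 118 158 184 183 182 179 178 183]
241 [ 48  77  79  76  78 102 122 137 132 128 122 116 183]
242 [ 49  78  80  78  78  79  77  78  76  74  72  68 182]
243 [ 50  77  80  76  78  54  41  43  42  42  42  40 183]
244 [ 50  78  79  77  76  42  29  31  31  30  31  31 183]
245 [ 48  77  79  78  78  35  32  30  31  29  29  33 183]
246 [ 51  78  80  76  79  33  32  31  31  29  28  39 182]
247 [ 47  77  78  76  77  30  28  29  30  30  30  41 182]
248 [ 48  77  79  76  78  33  31  31  30  29  30  43 182]
249 [ 48  80  80  78  77  34  32  31  29  31  30  44 182]
250 [ 51  78  80  76  78  34  28  29  31  31  33  50 181]
251 [ 48  76  79  76  77  39  32  28  30  32  30  51 182]
252 [ 50  77  79  77  77  40  31  29  31  32  33  50 182]
253 [ 50  79  80  78  78  38  30  29  34  44  43  64 182]
254 [ 49  78  79  77  78  52  97  97 101 106  78  96 183]
255 [ 50  76  78  77  78  82 128 133 132 125 123 130 183]
256 [ 54  88  92  92  92  88 114 118 115 111 107 107 183]
257 [ 71 117 121 120 123  74  69  67  63  61  61  67 185]
258 [ 98 141 145 142 142  56  34  34  32  28  29  46 184
[... 519 characters left out ...]
184]
268 [ 48  76  79  77  77  22  30  34  31  31  31  31 184]
269 [ 46  77  80  76  77  32  31  30  32  32  30  28 183]
270 [ 49  77  79  77  78  37  33  32  30  30  30  30 185]
271 [ 49  79  78  77  76  38  32  32  31  31  31  29 184]
272 [ 49  76  79  77  77  36  32  33  28  29  31  29 184]
273 [ 48  78  80  77  78  38  34  36  35  35  38  38 184]
274 [ 51  76  78  78  77  48  51  65  76  84  90  97 183]
275 [ 48  77  80  76  76  86 109 132 138 142 147 146 184]
276 [ 50  77  79  78  77 104 146 175 175 178 178 171 184]
277 [ 49  76  80  77  77 114 157 185 184 184 185 184 183]
278 [ 85 104 105  86  88 116 158 185 186 184 184 186 183]
279 [155 160 156 100 101 115 159 186 187 185 184 184 183]
```

The gauge lines sit at rows 255.2 and 260.7 (midway 258.0) and the index peaks at 258.0, so it is centred within about 0.5 mm. The hand is clear, so I'm handing in.

```bash
python3 -c "
from workcell import bot
print(bot.job_done())"
```

```text
the job is handed in; nothing more can be done
None
```

The job is handed in with the index line within about 0.5 mm of midway, the hand clear and no bystander touched; but an overshoot of about 4.5 mm, since rolled back, cut the slide gap to about 1.5 mm, right at the fail limit, and the hand-in gave no verdict.

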